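# Empty the sweets cup and open the jar for its refill

## Robot

A 7-joint arm with a two-finger parallel gripper is mounted at the origin on the work surface. World frame = base frame: x ahead of the robot, y to its left, z up, the work surface at z = 0. Lengths are in m, angles in rad, forces in N, time in s.
With the tool pointing down it reaches from about 0.425 to 0.8 m from the base axis. Payload 8.3 kg.
Tool frame: the origin (TCP) lies on the centre line of the jaws, within the pads' length; the fingertips stand 8 mm ahead of it and the grasp point (between the pads) lies 11 mm behind it (ctrl.nose_length is the distance from the TCP to the fingertips, in m); z points along the fingers, y is the line along which they close (so a half turn about z gives the same grasp; the last joint's range is limited). The gripper opens to 85 mm and grips with 20 to 120 N. Pads are 22 mm wide; open, the fingers measure 114 mm over their backs; the gripper's body (76 mm by 85 mm) begins 54 mm behind the grasp point. The pads swing forward as they close: fully open they stand 13 mm farther back than shut.
Start: joints at [-1.364, 0.383, 0.016, 1.37, -0.006, 1.388, -0.046], TCP at [0.167, 0.602, 0.239] pointing down, gripper open.
Joint ranges: [-2.95, 2.95], [-0.25, 2.06], [-1.52, 1.56], [0.18, 2.33], [-1.44, 4.58], [0.02, 2.06], [-3.01, 3.01]. Speed limits (rad/s): [2.39, 2.39, 3.01, 3.01, 3.14, 3.14, 3.14].

## Interface

Orientations are given as a unit quaternion [x, y, z, w].
In Python, from bench import ctrl gives the robot as it stands. The module is installed in compiled form; this text tells all that it offers.
- The arm moves only by the tool crank_tcp, called after ">>>" as name(argument=value, ...), one argument or row to a line, values as JSON. Schema: {"type":"object","properties":{"segments":{"type":"array","items":{"type":"array","items":{"type":"number"},"minItems":7,"maxItems":7},"minItems":1,"maxItems":10},"force":{"type":"number"},"only":{"type":"string"},"quiet":{"type":"boolean"},"lines":{"type":"string"}},"required":["segments"],"additionalProperties":false}. segments is a list of rows, 1 to 10 of them, each of 7 numbers: the finger opening in m, then dx, dy, dz in m, then a rotation vector rx, ry, rz in rad; each row shifts and turns the commanded pose from where the row before left it, along the tool's axes as they then stand; what a row does not reach is not made up. A row lasts 1/10 s, in which the tool goes at most 0.05 m and 0.15 rad, less where a joint would pass 70% of its speed; a pose out of reach is approached as far as the arm can. The fingers move at their own pace and stop on an object; force is the grip in N (left out, the last holds). Time passes only in rows, so rows that do not move let the fingers close. The tool returns the time, the measured TCP pose, the force, the opening and the grip force at its end. only (a regular expression) keeps the lines of the reply that match it, lines (a string "A,B") keeps lines A to B, and quiet returns only ok. Input that does not fit is refused with a message, and nothing moves.
- ctrl.sense(): the state, without advancing time (a new reading comes with each control period).
- ctrl.read_camera(name): name is "scene" or "top"; returns (picture, depth): 480x640x3 uint8, red, green, blue; 480x640 float32, m along the optical axis (not along the pixel's ray), 0 where there is no reading.
- ctrl.get_calibration(name): a dict with "fx", "fy", "cx", "cy" (pixels), "R" (3x3) and "t" (3): a world point X has camera coordinates R X + t. Camera axes: x right, y down, z forward; pixel columns grow to the right and rows downward; lengths in m; the calibration is good to about 2 mm. A picture is of the moment at which its call begins. get_calibration takes no time and is no camera call.
- ctrl.sign_off(): hands the job in; it is judged then, once.
The state is a dict: "t": time; "joint_pos": joint angles; "qvel": joint speeds; "joint_torque": joint torques, N m; "position": TCP position; "orientation": TCP orientation; "force": force on the tool from outside, world axes, zero at the start; "ft_torque": the same for the moment, N m; "grip_width": finger opening in m; "grip_force": force on a finger pad.
Only numpy, scipy, OpenCV 4.12 (cv2) and the standard library are available. Lean on these libraries where they do the work, as an engineer would, in place of code of your own. Each camera call takes 0.05 s, during which the arm holds its last target. There are 200 camera calls.

## Task

Get the sweets cup ready for refilling: tip its three leftover toffees into the white bowl and stand the empty cup back upright on its cork coaster. Then unscrew the brass lid of the sweets jar, with the jar staying down in its wooden stand which braces it: turn it counter-clockwise a bit less than a quarter turn, only until the threads let go, lift it straight up, and finish still holding it level just above the jar's mouth, clear of the jar. Do not drop the cup, and leave everything else where it stands.

Things in the scene. Friction and masses are not known exactly. Their poses are not given: they have to be found in the camera images.
- sweets_jar: square clear glass jar full of gold toffees, about 0.75 kg, body 76 x 76 x 85 mm with a round threaded neck (52 mm across) on top; stands in one well of the stand, 10 mm above the counter. Origin: centre of its underside, z up; its square shoulder is 85 mm above the origin
- lid: round brass screw lid, 68 mm across, 20 mm tall, 70 g, tight on the sweets jar (it takes about 0.3 N m to turn). Origin: centre of its lower edge, z up; screwed down it is 92 mm above the jar's origin, 7 mm above the jar's shoulder, the lid's top 122 mm above the counter. Its x axis starts 80 degrees clockwise (seen from above) of the jar's x axis and lies along it once the threads have let go
- jar_mouth (a point): centre of the jar's mouth, top of its soft white seal, 112 mm above the jar's origin once open (110 mm while shut). Three short threads on the neck hold three lugs in the lid: turned counter-clockwise the lid rises 3 mm and lets go after 65 degrees; from 70 to 95 degrees of turn it lifts straight off, past 100 the next threads catch. It is clear of the neck once raised 20 mm
- stand: oak block with two square wells side by side along its y axis, 104 x 222 x 40 mm, fixed to the counter; its wells (79 mm square, floor 10 mm and rim 40 mm above the counter) are centred 58 mm either side of the middle and keep the square jars from turning by more than about 3 degrees. Origin: centre of its underside
- cup: blue tapered ceramic cup without handle, 70 mm tall, 60 mm across the foot, 72 mm across the rim, 66 mm at 35 mm height, wall 4 mm, inner floor 5 mm up, about 0.2 kg; holds three loose toffees. Origin: centre of its underside, z up
- coaster: round cork coaster, 96 mm across, 5 mm thick, fixed to the counter; the cup stands on it. Origin: centre of its underside
- toffee0_center (a point): centre of a gold foil ball toffee, 22 mm across, 11 g, in the cup
- toffee1_center (a point): centre of the second toffee, alike
- toffee2_center (a point): centre of the third toffee, alike
- bowl: white round bowl, 150 mm across the rim, 55 mm tall, 0.55 kg, standing loose on the counter. Origin: centre of its underside
- coffee_jar: the same square jar, full of coffee beans, with a black lid, in the other well of the stand, its top 122 mm above the counter: to be left alone. Origin: centre of its underside
- mug: white mug, 80 mm across, 92 mm tall, to be left alone. Origin: centre of its underside
- spoon: steel spoon, 150 mm long, lying flat, to be left alone. Origin: on its underside
- syrup: amber bottle with black cap, 60 mm across, 200 mm tall, to be left alone. Origin: centre of its underside
- tea_tin: green tin, 76 mm across, 110 mm tall, to be left alone. Origin: centre of its underside
- milk_jug: small white jug with a handle, 66 mm across, 80 mm tall, to be left alone. Origin: centre of its underside

How it is judged:
By the outcome, as a careful person would: the job done as asked, in the order asked, and still so for the second after the job is handed in, while the arm keeps its last pose, push and grip.
It also fails if it takes over 58 s, if anything falls off the work surface, if the arm or the gripper's body presses on something with over 40 N, if the wrist force passes 120 N, or if a joint passes its speed limit or range.

## Working session

There is one attempt and no reset: what is moved stays moved. The work goes in short steps, Python scripts to look and compute and a tool call to move; the robot and the scene stay as the last step left them, time stands still between calls to the robot, and variables do not carry over. Pictures are saved under pics/ and viewed, at most 10 in all, crops included, and the job is handed in when it is done.

```bash
mkdir -p pics; python3 - <<'E'
from bench import ctrl
import cv2,numpy as np
for n in("scene","top"):
    p,d=ctrl.read_camera(n); np.savez(f"pics/{n}0.npz",p=p,d=d)
    cv2.imwrite(f"pics/{n}0.png",p[:,:,::-1])
    c=ctrl.get_calibration(n); print(n,{k:np.round(v,4).tolist() for k,v in c.items()})
print(ctrl.sense(),ctrl.nose_length)
E
```

```text
scene {'fx': 503.3152, 'fy': 503.3152, 'cx': 321.1274, 'cy': 237.4113, 'R': [[-0.7418, 0.6706, -0.0026], [0.4865, 0.5355, -0.6903], [-0.4615, -0.5134, -0.7235]], 't': [0.4372, -0.2108, 1.218]}
top {'fx': 557.8858, 'fy': 557.8858, 'cx': 322.0274, 'cy': 249.0144, 'R': [[-0.0256, -0.9997, 0.0001], [-0.99, 0.0253, -0.1389], [0.1389, -0.0037, -0.9903]], 't': [0.0164, 0.6, 1.1213]}
{'t': 0.1, 'joint_pos': array([-1.36388016,  0.38415306,  0.01637424,  1.37106321, -0.00631753,
        1.38815904, -0.04652897]), 'qvel': array([ 2.16513227e-03, -8.79632975e-04,  1.51711722e-03, -2.35631460e-03,
       -2.41529366e-04, -3.05151272e-05,  6.14239831e-05]), 'joint_torque': array([ 3.48118818e-03, -6.29130721e+01,  8.47600512e-01, -3.72758996e+01,
        1.67355820e-02,  1.04361863e-02, -2.02524666e-05]), 'position': array([0.166438  , 0.60198286, 0.23837305]), 'orientation': array([ 1.34483377e-01,  9.90915470e-01, -8.59631793e-04, -1.13329422e-04]), 'force': array([ 1.03931741, -0.00422983, -0.25586213]), 'ft_torque': array([-0.01484726,  0.03160993,  0.03022095]), 'grip_force': 0.0, 'grip_width': 0.08512226922764657} 0.008
```

View pics/top0.png

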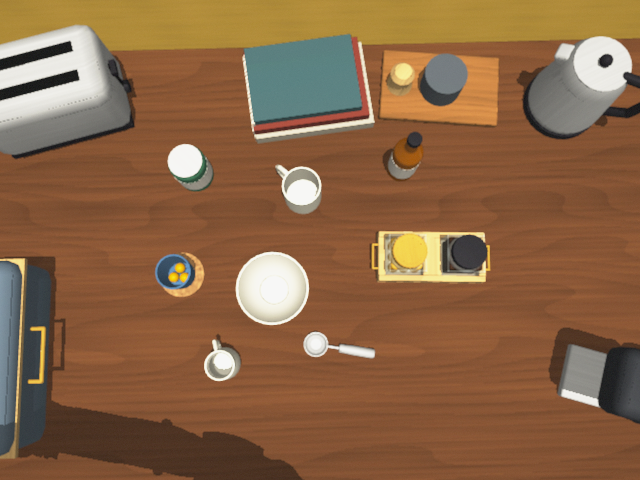

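View pics/scene0.png

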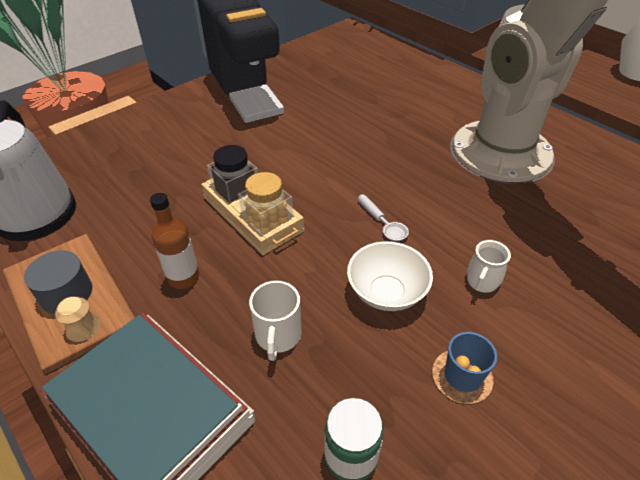

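The top view shows the cup at (176,272) on its coaster (181,274), the bowl at (272,288), the brass lid at (408,251) and the black lid at (468,253). It also shows the jug at (222,362), mug at (301,190), tin at (190,166), spoon at (340,347) and syrup at (405,155). The scene view agrees.

```bash
cat > h.py <<'E'
from bench import ctrl
import cv2,numpy as np
from scipy.spatial.transform import Rotation as Ro
def ray(n,u,v,z):
    c=ctrl.get_calibration(n);R=np.array(c["R"]);t=np.array(c["t"])
    o=-R.T@t; d=R.T@np.array([(u-c["cx"])/c["fx"],(v-c["cy"])/c["fy"],1]); return o+d*(z-o[2])/d[2]
def cloud(n,d):
    c=ctrl.get_calibration(n);R=np.array(c["R"]);t=np.array(c["t"])
    v,u=np.mgrid[:480,:640]
    P=np.stack([(u-c["cx"])/c["fx"]*d,(v-c["cy"])/c["fy"]*d,d],-1)
    return (P-t)@R
def pix(n,X):
    c=ctrl.get_calibration(n);x=np.array(c["R"])@X+np.array(c["t"]);return x[0]/x[2]*c["fx"]+c["cx"],x[1]/x[2]*c["fy"]+c["cy"]
def blob(p,lo,hi,box):
    h=cv2.cvtColor(p,cv2.COLOR_RGB2HSV);m=cv2.inRange(h,lo,hi);k=np.zeros_like(m);x0,y0,x1,y1=box;k[y0:y1,x0:x1]=m[y0:y1,x0:x1]
    cs=cv2.findContours(k,0,1)[0];return max(cs,key=cv2.contourArea)
def circ(P):
    A=np.c_[2*P[:,:2],np.ones(len(P))];s=np.linalg.lstsq(A,(P[:,:2]**2).sum(1),rcond=None)[0];return s[:2],np.sqrt(s[2]+s[0]**2+s[1]**2)
E
python3 - <<'E'
from h import *
f=np.load("pics/top0.npz");p,d=f["p"],f["d"];P=cloud("top",d)
f2=np.load("pics/scene0.npz");P2=cloud("scene",f2["d"])
def reg(box,zlo,zhi,nm,PP=P):
    x0,y0,x1,y1=box;q=PP[y0:y1,x0:x1].reshape(-1,3);q=q[(q[:,2]>zlo)&(q[:,2]<zhi)&(abs(q[:,0])<1)]
    if len(q)>10:
        h=cv2.convexHull(q[:,:2].astype(np.float32))[:,0]; c,r=cv2.minEnclosingCircle(h)
        print(nm,len(q),"hull circ",np.round(c,4),round(r,4),"fit",[np.round(a,4).tolist() for a in circ(h)],"rect",cv2.minAreaRect(h))
reg((145,245,215,305),.068,.085,"cuprim"); reg((425,320,515,400),.068,.085,"cuprim2",P2)
reg((230,245,315,330),.048,.062,"bowl"); reg((340,235,440,320),.048,.062,"bowl2",P2)
reg((385,225,432,275),.116,.128,"lid"); reg((235,165,295,210),.116,.128,"lid2",P2)
reg((445,225,495,275),.116,.128,"coffee")
reg((365,225,495,290),.033,.046,"stand")
reg((195,335,250,385),.07,.09,"jug");reg((195,335,250,385),.02,.09,"jugall");reg((270,160,325,215),.085,.1,"mug");reg((160,140,215,195),.1,.12,"tin");reg((380,125,425,185),.15,.22,"syrup")
for nm,lo,hi,box,z in [("cup",(100,100,30),(125,255,255),(150,245,215,305),.075),("lid",(18,120,150),(32,255,255),(388,230,430,274),.122)]:
    c=blob(p,lo,hi,box)[:,0]; X=np.array([ray("top",u,v,z) for u,v in cv2.convexHull(c)[:,0]]);print(nm,cv2.minEnclosingCircle(X[:,:2].astype(np.float32)),circ(X))
c=blob(p,(8,60,120),(20,255,255),(150,245,215,305))[:,0];X=np.array([ray("top",u,v,.005) for u,v in c]);print("coaster",cv2.minEnclosingCircle(X[:,:2].astype(np.float32)))
E
```

```text
cuprim 259 hull circ [0.557  0.3027] 0.036 fit [[0.5571, 0.3025], 0.0353] rect ((0.5568816661834717, 0.3021502196788788), (0.07013314217329025, 0.06932274997234344), 88.70263671875)
cuprim2 516 hull circ [0.5576 0.3026] 0.037 fit [[0.5574, 0.3021], 0.0358] rect ((0.5578650832176208, 0.30217108130455017), (0.07145393639802933, 0.07037325203418732), 32.24687957763672)
bowl 762 hull circ [0.5207 0.1047] 0.0746 fit [[0.5207, 0.1049], 0.074] rect ((0.520907461643219, 0.10480153560638428), (0.14738203585147858, 0.1470429003238678), 44.82508850097656)
bowl2 889 hull circ [0.52   0.1045] 0.0756 fit [[0.5206, 0.1041], 0.0744] rect ((0.5208627581596375, 0.1045595109462738), (0.1490015983581543, 0.14707116782665253), 30.311481475830078)
lid 954 hull circ [ 0.5812 -0.1696] 0.0346 fit [[0.5815, -0.1693], 0.0338] rect ((0.5813371539115906, -0.16939961910247803), (0.06649263203144073, 0.06656572967767715), 88.73189544677734)
lid2 717 hull circ [ 0.5862 -0.1948] 0.0601 fit [[0.5835, -0.1941], 0.0523] rect ((0.5747035145759583, -0.19071191549301147), (0.11347457766532898, 0.06754814088344574), 70.286
[... 964 characters left out ...]
rc [0.7754 0.2703] 0.0368 fit [[0.7752, 0.2705], 0.0359] rect ((0.7750245332717896, 0.2712863087654114), (0.07122889161109924, 0.07015350461006165), 54.695220947265625)
syrup 287 hull circ [ 0.7788 -0.1758] 0.0148 fit [[0.7792, -0.1756], 0.0139] rect ((0.7794411182403564, -0.1755654513835907), (0.02697100304067135, 0.027270613238215446), 87.81855010986328)
cup ((0.5567184090614319, 0.298639178276062), 0.039113473147153854) (array([0.55648296, 0.29960902]), np.float64(0.03626064859237553))
lid ((0.584008514881134, -0.16923724114894867), 0.04185802862048149) (array([ 0.58372685, -0.1685048 ]), np.float64(0.03797038693870963))
coaster ((0.558512270450592, 0.3021041750907898), 0.094930499792099)
```

```bash
cat >> h.py <<'E'
def frame(psi,s,roll=0):
    a,b=np.radians([psi,s]);z=np.array([np.cos(b)*np.cos(a),np.cos(b)*np.sin(a),-np.sin(b)]);y=np.array([-np.sin(a),np.cos(a),0])
    return Ro.from_matrix(np.c_[np.cross(y,z),y,z])*Ro.from_rotvec([0,0,np.radians(roll)])
def plan(p,R,p0=None,R0=None,N=None):
    "constant row (repeated N times) taking the tool from here to p,R"
    if p0 is None: s=ctrl.sense();p0=s["position"];R0=Ro.from_quat(s["orientation"])
    w=(R0.inv()*R).as_rotvec(); D=np.array(p)-p0
    N=N or max(1,int(np.ceil(max(np.linalg.norm(w)/.14,np.linalg.norm(D)/.045))))
    Rs=[R0*Ro.from_rotvec(k*w/N) for k in range(N)]
    M=sum(r.as_matrix() for r in Rs); d=np.linalg.solve(M,D)
    zs=p0[2]+np.cumsum([(r.as_matrix()@d)[2] for r in Rs])
    print("N",N,"row",*np.round(np.r_[d,w/N],4),"| zmin",zs.min().round(3),"R1 zend"); return N
E
python3 - <<'E'
from h import *
cup=np.array([.557,.3025,.055]);R=frame(25,40);z=R.as_matrix()[:,2]
plan(cup-z*(.15-.013),R); print(R.as_matrix().round(3), cup-z*.137)
plan(cup+z*.013,R,cup-z*.137,R)
# coaster check in both views
f=np.load("pics/top0.npz");g=np.load("pics/scene0.npz")
for n,q,box in(("top",f["p"],(150,240,215,305)),("scene",g["p"],(425,330,505,405))):
    c=blob(q,(5,50,150),(22,190,255),box)[:,0];X=np.array([ray(n,u,v,.005) for u,v in cv2.convexHull(c)[:,0]]);print(n,cv2.minEnclosingCircle(X[:,:2].astype(np.float32)),len(c),q[290,195],q[395,465])
E
```

```text
N 11 row -0.0217 -0.034 0.0169 -0.0281 -0.076 -0.0599 | zmin 0.14 R1 zend
[[-0.583 -0.423  0.694]
 [-0.272  0.906  0.324]
 [-0.766  0.    -0.643]] [0.46188473 0.25814702 0.1430619 ]
N 4 row -0.0 0.0 0.0375 0.0 0.0 0.0 | zmin 0.047 R1 zend
top ((0.5587413907051086, 0.3034365773200989), 0.049206867814064026) 149 [226 169 101] [134  85  51]
scene ((0.5740647315979004, 0.2791512608528137), 0.0383240208029747) 91 [108  68  48] [105  76  53]
```

>>> crank_tcp(
  segments=[
    [0.085,-0.0217,-0.034,0.0169,-0.0281,-0.076,-0.0599],
    [0.085,-0.0217,-0.034,0.0169,-0.0281,-0.076,-0.0599],
    [0.085,-0.0217,-0.034,0.0169,-0.0281,-0.076,-0.0599],
    [0.085,-0.0217,-0.034,0.0169,-0.0281,-0.076,-0.0599],
    [0.085,-0.0217,-0.034,0.0169,-0.0281,-0.076,-0.0599],
    [0.085,-0.0217,-0.034,0.0169,-0.0281,-0.076,-0.0599],
    [0.085,-0.0217,-0.034,0.0169,-0.0281,-0.076,-0.0599],
    [0.085,-0.0217,-0.034,0.0169,-0.0281,-0.076,-0.0599],
    [0.085,-0.0217,-0.034,0.0169,-0.0281,-0.076,-0.0599],
    [0.085,-0.0217,-0.034,0.0169,-0.0281,-0.076,-0.0599],
  ],
  force=40,
)

```text
t: 1.1
position: [0.3342, 0.3495, 0.1568]
orientation: [-0.088, 0.952, 0.081, 0.283]
force: [-0.2, -0.4, 0.3]
grip_width: 0.085
grip_force: 0.0
```

```bash
python3 - <<'E'
from h import *
s=ctrl.sense();print(s["joint_pos"].round(3));cup=np.array([.557,.3025,.055]);R=frame(25,40);z=R.as_matrix()[:,2]
plan(cup-z*(.15-.013),R)
E
```

```text
[-0.81  -0.146 -0.337  2.299  0.635  0.635  0.149]
N 4 row -0.0174 -0.0316 0.0162 -0.0172 -0.0676 -0.0583 | zmin 0.143 R1 zend
```

>>> crank_tcp(
  segments=[
    [0.085,-0.0174,-0.0316,0.0162,-0.0172,-0.0676,-0.0583],
    [0.085,-0.0174,-0.0316,0.0162,-0.0172,-0.0676,-0.0583],
    [0.085,-0.0174,-0.0316,0.0162,-0.0172,-0.0676,-0.0583],
    [0.085,-0.0174,-0.0316,0.0162,-0.0172,-0.0676,-0.0583],
    [0.085,0,0,0,0,0,0],
  ],
)

```text
t: 1.6
position: [0.3656, 0.3339, 0.1635]
orientation: [-0.112, 0.941, 0.097, 0.304]
force: [-0.3, -0.5, -0.5]
grip_width: 0.0852
grip_force: 0.0
```

```bash
python3 - <<'E'
from h import *
s=ctrl.sense();print(s["joint_pos"].round(3));cup=np.array([.557,.3025,.055]);R=frame(25,40);z=R.as_matrix()[:,2]
plan(cup-z*(.15-.013),R)
plan(cup+z*.013,R)
E
```

```text
[-0.133 -0.221 -0.822  2.318  0.396  0.443  0.504]
N 3 row -0.014 -0.0349 0.0177 -0.0089 -0.074 -0.0657 | zmin 0.143 R1 zend
N 6 row -0.0098 -0.017 0.0338 -0.0044 -0.037 -0.0328 | zmin 0.047 R1 zend
```

```bash
cat > fk.py <<'E'
import numpy as np
from scipy.spatial.transform import Rotation as Ro
from scipy.optimize import least_squares
import itertools
Z=lambda a:Ro.from_rotvec([0,0,a]); Y=lambda a:Ro.from_rotvec([0,a,0])
def fk(q,P,sg):
    c1,h,a,L1,b,L2,c,L3,c7,e,f=P
    q=np.array(q)*sg
    R=Z(q[0]+c1);p=np.array([0,0,h])+R.apply([a,e,0]);R=R*Y(q[1])*Z(q[2]);p=p+R.apply([b,f,L1]);R=R*Y(q[3])*Z(q[4]);p=p+R.apply([-b+0*c,0,L2]);R=R*Y(q[5])
    p=p+R.apply([c,0,0]);R=R*Z(q[6]+c7);return p+R.apply([0,0,L3]),R
S=[([-1.36388,.38415,.01637,1.37106,-.00632,1.38816,-.04653],[.166438,.601983,.238373],[.134483,.990915,-.00086,-.000113]),
([-.81,-.146,-.337,2.299,.635,.635,.149],[.3342,.3495,.1568],[-.088,.952,.081,.283]),
([-.133,-.221,-.822,2.318,.396,.443,.504],[.3656,.3339,.1635],[-.112,.941,.097,.304])]
def fit(S=S):
    best=None
    for t in itertools.product([1,-1],repeat=4):
        sg=np.array([t[0],1,t[1],1,t[2],1,t[3]])
        for c7 in (0,1.57,3.14,-1.57):
            def r(P):
                o=[]
                for q,p,u in S:
                    x,R=fk(q,P,sg);o+=[(x-p),(R.inv()*Ro.from_quat(u)).as_rotvec()*.3]
                return np.concatenate(o+[np.array(P)[[2,4,6,9,10]]*.001])
            s=least_squares(r,[0,.33,0,.4,0,.4,0,.3,c7,0,0])
            if best is None or s.cost<best[0]:best=(s.cost,s.x,sg)
    return best
if __name__=="__main__":
    b=fit();print(b[0],b[1].round(4),b[2])
    for q,p,u in S: x,R=fk(q,b[1],b[2]);print((x-p).round(4))
E
python3 fk.py
```

```text
1.790170895580303e-07 [-1.3000e-03  2.5120e-01  5.0000e-04  4.5670e-01  1.2000e-03  4.6030e-01
  1.2000e-03  3.5260e-01  1.5695e+00 -1.8800e-02 -1.2300e-02] [-1  1 -1  1 -1  1 -1]
[-0.  0.  0.]
[-0. -0. -0.]
[0. 0. 0.]
```

```bash
cat > ik.py <<'E'
from fk import *
_,PP,SG=fit()
lo=np.array([-2.95,-.25,-1.52,.18,-1.44,.02,-3.01]);hi=np.array([2.95,2.06,1.56,2.33,4.58,2.06,3.01])
def ik(p,R,q0):
    def r(q):
        x,A=fk(q,PP,SG);return np.r_[(x-p)*10,(A.inv()*R).as_rotvec()*3,(q-q0)*.003]
    s=least_squares(r,np.clip(q0,lo+.06,hi-.06),bounds=(lo+.04,hi-.04));x,A=fk(s.x,PP,SG)
    return s.x,np.linalg.norm(x-p),np.linalg.norm((A.inv()*R).as_rotvec())
E
cat > srch.py <<'E'
from h import *; from ik import *
cup=np.array([.557,.3025,.055]);q0=np.array([-.55,.2,0,2,0,1,.1])
for s in (45,55,65):
  for psi in (15,28):
    R=frame(psi,s);z=R.as_matrix()[:,2];uL=R.inv().apply([0,0,1])
    for nm,dz in(("grasp",0),("hover",.1)):
        best=min((ik(cup+z*.013+[0,0,dz],R,q0+[0,0,0,0,0,0,k]) for k in(0,-1.5,1.5)),key=lambda t:t[1]+t[2])
        print(s,psi,nm,best[0].round(2),np.round(best[1:],3))
    qg=best[0]
    for s2 in (0,20,40):
      for th in (120,150,-120,-150):
        for ps2 in (11,-20,45):
          Rf=frame(ps2,s2,th);u=Rf.apply(uL)
          if u[2]>-.35: continue
          dn=np.array([0,0,-1])+u*u[2];dn/=np.linalg.norm(dn)
          G=np.array([.5207,.1047,.12])-.02*u-.036*dn
          q,e,a=ik(G+Rf.as_matrix()[:,2]*.013,Rf,qg+[0,0,0,0,0,0,-np.radians(th)])
          if e<.003 and a<.02: print("  pour",s2,th,ps2,"u",u.round(2),"G",G.round(3),q.round(2))
E
python3 srch.py
```

```text
45 15 grasp [-0.52  0.35 -0.22  2.22  1.98  0.41 -0.72] [0. 0.]
45 15 hover [-0.63  0.14 -0.09  2.17  1.28  0.34 -0.02] [0. 0.]
45 28 grasp [-0.04  0.39 -0.59  2.23  2.33  0.32 -0.71] [0. 0.]
45 28 hover [-0.67  0.11  0.09  2.2   0.86  0.07  0.65] [0. 0.]
55 15 grasp [-0.54  0.33 -0.14  2.11  1.13  0.3   0.14] [0. 0.]
55 15 hover [-0.61  0.16 -0.07  2.04  0.59  0.44  0.69] [0. 0.]
55 28 grasp [-0.49  0.31 -0.09  2.13  0.69  0.12  0.83] [0. 0.]
55 28 hover [-0.62  0.14  0.05  2.06  0.12  0.34  1.38] [0. 0.]
65 15 grasp [-0.52  0.36 -0.13  1.97  0.47  0.45  0.81] [0. 0.]
65 15 hover [-0.51  0.22 -0.13  1.89  0.31  0.65  0.99] [0. 0.]
65 28 grasp [-0.62  0.35  0.06  1.99  0.03  0.37  1.47] [0. 0.]
65 28 hover [-0.59  0.2   0.02  1.9   0.05  0.6   1.46] [0. 0.]
```

```bash
cat > srch2.py <<'E'
from h import *; from ik import *
import time
rng=np.random.default_rng(0)
st=[np.array(v) for v in([-.2,.6,0,1.6,0,1,0],[-.2,.6,0,1.6,1.5,1,0],[-.2,.6,0,1.6,-1.2,1,0],[-.2,.6,0,1.6,3.1,1,0])]
t0=time.time()
for s in (60,75,90):
  uL=frame(0,s).inv().apply([0,0,1])
  res=[]
  for s2 in (-20,0,20,40):
   for th in (0,60,90,120,150,180,-60,-90,-120,-150):
    for ps2 in range(-150,181,30):
      Rf=frame(ps2,s2,th);u=Rf.apply(uL)
      if not -.75<u[2]<-.17: continue
      dn=np.array([0,0,-1])+u*u[2];dn/=np.linalg.norm(dn)
      G=np.array([.5207,.1047,.13])-.02*u-.036*dn
      for a in st:
        q,e,an=ik(G+Rf.as_matrix()[:,2]*.013,Rf,a)
        if e<.003 and an<.02: res.append((s,s2,th,ps2,u.round(2),G.round(3),q.round(2)));break
  print(s,len(res),time.time()-t0)
  for r in res: print(*r)
E
timeout 560 python3 srch2.py > o.txt; wc -l o.txt; head -c 6000 o.txt
```

```text
208 o.txt
60 73 60.02652549743652
60 -20 90 -90 [-0.5   0.81 -0.3 ] [0.525 0.098 0.17 ] [-1.36  1.55  1.07  1.45  0.43  1.68 -2.06]
60 -20 90 -60 [-0.84  0.45 -0.3 ] [0.528 0.101 0.17 ] [-1.81  1.86  1.29  1.86  0.17  1.04 -2.01]
60 -20 90 -30 [-0.95 -0.03 -0.3 ] [0.529 0.105 0.17 ] [-2.12  2.02  1.15  2.24  0.31  0.47 -2.44]
60 -20 90 60 [ 0.03 -0.95 -0.3 ] [0.52  0.113 0.17 ] [ 1.59  2.02 -1.32  2.1  -0.12  0.58  2.1 ]
60 -20 90 90 [ 0.5  -0.81 -0.3 ] [0.516 0.112 0.17 ] [ 1.22  1.71 -1.28  1.71 -0.33  1.19  2.04]
60 -20 90 120 [ 0.84 -0.45 -0.3 ] [0.513 0.109 0.17 ] [ 0.79  1.52 -1.06  1.3  -0.49  1.79  2.  ]
60 -20 120 -90 [-0.43  0.73 -0.53] [0.52  0.107 0.171] [-1.43  1.7   1.25  1.45  0.26  1.64 -2.43]
60 -20 120 -60 [-0.74  0.41 -0.53] [0.519 0.106 0.171] [-1.87  2.02  1.4   1.87 -0.06  1.04 -2.33]
60 -20 120 -30 [-0.85 -0.01 -0.53] [0.519 0.105 0.171] [-0.85  0.96 -0.06  2.22  1.72  1.97  2.59]
60 -20 120 60 [ 0.01 -0.85 -0.53] [0.521 0.103 0.171] [ 1.02  1.14 -0.67  2.1  -1.4   1.33  2.52]
60 -20 120 90 [ 0.43 -0.73 -0.53] [0.522 0.103 0.171] [ 1.09  1.44 -1.02  1.69 -0.67 
[... 4208 characters left out ...]
1.32 -0.72  1.88  0.72]
60 0 -120 -90 [ 0.43  0.87 -0.25] [0.516 0.095 0.17 ] [-0.81  0.95  0.09  1.48  0.92  1.99  1.12]
60 0 -120 -60 [-0.06  0.97 -0.25] [0.521 0.094 0.17 ] [-0.94  0.76  0.06  1.92  1.22  1.7   0.97]
60 0 -120 -30 [-0.53  0.81 -0.25] [0.526 0.096 0.17 ] [-0.22  0.82 -0.76  2.29  1.94  2.02  0.87]
60 0 -120 60 [-0.81 -0.53 -0.25] [0.529 0.11  0.17 ] [ 1.11  0.86 -0.79  2.19 -1.4   1.03  0.2 ]
60 0 -120 90 [-0.43 -0.87 -0.25] [0.525 0.114 0.17 ] [ 0.54  0.83 -0.25  1.77 -1.16  1.62 -0.05]
60 0 -120 120 [ 0.06 -0.97 -0.25] [0.52  0.115 0.17 ] [ 0.39  1.03 -0.29  1.34 -0.85  1.94 -0.23]
60 0 -150 -90 [ 0.25  0.87 -0.43] [0.52  0.102 0.171] [-0.78  0.96  0.05  1.46  0.94  2.02
```

```bash
cat > srch3.py <<'E'
from h import *; from ik import *
f=np.load("pics/top0.npz");P=cloud("top",f["d"]);q=P[f["d"]>0]
for x in np.arange(.2,.75,.1):
    print("x%.1f"%x,[(round(y,2),round(float(np.percentile(q[(abs(q[:,0]-x)<.05)&(abs(q[:,1]-y)<.025)][:,2],98)),3)) for y in np.arange(.4,.71,.05) if ((abs(q[:,0]-x)<.05)&(abs(q[:,1]-y)<.025)).sum()>5])
cup=np.array([.557,.3025,.055]);now=np.array(ctrl.sense()["joint_pos"])
st=[np.array(v) for v in([-.6,.6,0,1.6,0,1,0],[-.6,.6,0,1.6,1.2,1.2,0],[-.6,.6,0,1.6,1.2,1.2,1.5],[-.6,.6,0,1.6,1.2,1.2,-1.5])]
for s in (20,30,40):
  for psi in (-30,-50,-70,-90):
    R=frame(psi,s);z=R.as_matrix()[:,2];uL=R.inv().apply([0,0,1])
    for fl in (0,180):
     R=frame(psi,s,fl);sol=[]
     for a in st:
      q,e,an=ik(cup+z*.013,R,a)
      if e<.002 and an<.01: sol.append(q)
     if not sol: continue
     q=max(sol,key=lambda q:np.minimum(q-lo,hi-q).min())
     print(s,psi,fl,q.round(2),"wrist",(cup-z*.34).round(2))
     qh,e,an=ik(cup-z*.1,R,q);print("    hover-back",qh.round(2),round(e,4),round(an,3))
     for s2 in (10,30):
      for th in (110,130,150,-110,-130,-150):
       for ps2 in (psi,):
        Rf=frame(ps2,s2,th);u=Rf.apply(uL)
        if u[2]>-.3: continue
        Rf=frame(ps2,s2,th+fl)
        dn=np.array([0,0,-1])+u*u[2];dn/=np.linalg.norm(dn)
        G=np.array([.5207,.1047,.13])-.02*u-.036*dn
        qq,e,an=ik(G+Rf.as_matrix()[:,2]*.013,Rf,q-[0,0,0,0,0,0,np.radians(th)])
        if e<.003 and an<.02: print("   ",s2,th,"u",u.round(2),G.round(3),qq.round(2))
E
python3 srch3.py >o3.txt; head -c 9000 o3.txt
```

```text
x0.2 [(np.float64(0.4), 0.004), (np.float64(0.45), 0.004), (np.float64(0.5), 0.004), (np.float64(0.55), 0.141), (np.float64(0.6), 0.158), (np.float64(0.65), 0.004)]
x0.3 [(np.float64(0.4), 0.004), (np.float64(0.45), 0.004), (np.float64(0.5), 0.004), (np.float64(0.55), 0.151), (np.float64(0.6), 0.166)]
x0.4 [(np.float64(0.4), 0.005), (np.float64(0.45), 0.005), (np.float64(0.5), 0.005), (np.float64(0.55), 0.151), (np.float64(0.6), 0.167)]
x0.5 [(np.float64(0.4), 0.004), (np.float64(0.45), 0.004), (np.float64(0.5), 0.004), (np.float64(0.55), 0.151), (np.float64(0.6), 0.169)]
x0.6 [(np.float64(0.4), 0.004), (np.float64(0.45), 0.004), (np.float64(0.5), 0.005), (np.float64(0.55), 0.142), (np.float64(0.6), 0.165), (np.float64(0.65), 0.004), (np.float64(0.7), 0.004)]
x0.7 [(np.float64(0.4), 0.005), (np.float64(0.45), 0.005), (np.float64(0.5), 0.004), (np.float64(0.55), 0.004), (np.float64(0.6), 0.005), (np.float64(0.65), 0.004), (np.float64(0.7), 0.004)]
20 -30 0 [-0.98  0.78 -0.13  1.86  1.43  1.35 -1.06] wrist [0.28 0.46 0.17]
    hover-back [-1.1   0.73 -0.22  1.85  1.29  1.51 -1.04] 0.0 
[... 7199 characters left out ...]
10 150 u [-0.62  0.44 -0.65] [0.514 0.109 0.17 ] [-1.69  1.26  1.23  1.81  0.22  1.17 -2.97]
    10 -130 u [ 0.42  0.78 -0.46] [0.52  0.104 0.171] [-1.3   0.81  0.58  1.79  0.8   1.45  1.44]
    10 -150 u [ 0.19  0.73 -0.65] [0.523 0.113 0.17 ] [-1.3   0.82  0.58  1.77  0.8   1.46  1.8 ]
    30 150 u [-0.68  0.61 -0.4 ] [0.524 0.102 0.171] [-1.58  0.85  1.12  1.83  0.31  1.13 -2.97]
    30 -150 u [ 0.13  0.91 -0.4 ] [0.52  0.101 0.171] [-1.2   0.56  0.53  1.82  0.72  1.34  1.92]
30 -70 180 [-0.91  0.97 -0.06  1.27  0.84  1.66  2.26] wrist [0.46 0.58 0.22]
    hover-back [-1.01  1.01 -0.07  1.05  0.8   1.85  2.33] 0.0 0.0
    10 130 u [-0.82  0.33 -0.46] [0.522 0.104 0.171] [-0.9   0.72  0.06
```

```bash
python3 - <<'E'
from h import *; from ik import *
cup=np.array([.557,.3025,.055]);R=frame(-40,40);z=R.as_matrix()[:,2]
q0=np.array(ctrl.sense()["joint_pos"])
for p in (cup-z*.1+[0,0,.07],cup+z*.013):
    print(p.round(3));q=ik(p,R,[-.9,.6,-.2,1.8,1.2,1.2,-.9]);print(q[0].round(2),q[1:])
plan(cup-z*.1+[0,0,.07],R,N=20)
s=ctrl.sense();print(Ro.from_quat(s["orientation"]).as_matrix().round(2))
E
```

```text
[0.498 0.352 0.189]
[-0.91  0.49 -0.27  1.64  0.96  1.47 -0.63] (np.float64(1.117240948758726e-07), np.float64(6.835628262416409e-07))
[0.565 0.296 0.047]
[-0.82  0.67 -0.2   1.74  1.1   1.22 -0.78] (np.float64(4.509982249568839e-08), np.float64(3.47658959495325e-07))
N 20 row -0.0057 0.0022 0.0036 0.0374 -0.0135 0.0318 | zmin 0.164 R1 zend
[[-0.79 -0.27  0.55]
 [-0.15  0.96  0.25]
 [-0.59  0.12 -0.8 ]]
```

>>> crank_tcp(
  segments=[
    [0.085,-0.0114,0.0044,0.0072,0.0748,-0.027,0.0636],
    [0.085,-0.0114,0.0044,0.0072,0.0748,-0.027,0.0636],
    [0.085,-0.0114,0.0044,0.0072,0.0748,-0.027,0.0636],
    [0.085,-0.0114,0.0044,0.0072,0.0748,-0.027,0.0636],
    [0.085,-0.0114,0.0044,0.0072,0.0748,-0.027,0.0636],
    [0.085,-0.0114,0.0044,0.0072,0.0748,-0.027,0.0636],
    [0.085,-0.0114,0.0044,0.0072,0.0748,-0.027,0.0636],
    [0.085,-0.0114,0.0044,0.0072,0.0748,-0.027,0.0636],
    [0.085,-0.0114,0.0044,0.0072,0.0748,-0.027,0.0636],
    [0.085,-0.0114,0.0044,0.0072,0.0748,-0.027,0.0636],
  ],
)

```text
t: 2.6
position: [0.4823, 0.3613, 0.1775]
orientation: [0.272, 0.868, -0.137, 0.392]
force: [0.9, 0.2, 0.4]
grip_width: 0.0854
grip_force: 0.0
```

```bash
python3 - <<'E'
from h import *
s=ctrl.sense();print(s["joint_pos"].round(3));cup=np.array([.557,.3025,.055]);R=frame(-40,40);z=R.as_matrix()[:,2]
plan(cup-z*.1+[0,0,.07],R)
E
```

```text
[-0.485  0.635 -0.904  1.669  1.216  1.671 -0.713]
N 1 row -0.0212 0.0012 0.0063 0.0444 -0.0154 0.0696 | zmin 0.189 R1 zend
```

>>> crank_tcp(
  segments=[
    [0.085,-0.0212,0.0012,0.0063,0.0444,-0.0154,0.0696],
    [0.085,0,0,0,0,0,0],
  ],
)

```text
t: 2.8
position: [0.5005, 0.3505, 0.1897]
orientation: [0.311, 0.851, -0.144, 0.397]
force: [0.5, 0.2, 0.6]
grip_width: 0.0852
grip_force: 0.0
```

```bash
python3 - <<'E'
from h import *
s=ctrl.sense();print(s["joint_pos"].round(3));cup=np.array([.557,.3025,.055]);R=frame(-40,40);z=R.as_matrix()[:,2]
plan(cup-z*.1+[0,0,.07],R)
plan(cup-z*.08,R);plan(cup+z*.013,R,cup-z*.08,R)
E
```

```text
[-0.482  0.643 -0.877  1.62   1.212  1.703 -0.734]
N 1 row 0.002 -0.0005 -0.0016 -0.001 -0.0006 -0.003 | zmin 0.189 R1 zend
N 2 row 0.0278 -0.0003 0.0317 -0.0005 -0.0003 -0.0015 | zmin 0.106 R1 zend
N 3 row 0.0 0.0 0.031 0.0 0.0 0.0 | zmin 0.047 R1 zend
```

>>> crank_tcp(
  segments=[
    [0.085,0.0185,-0.0002,0.0211,-0.0005,-0.0003,-0.0015],
    [0.085,0.0185,-0.0002,0.0211,-0.0005,-0.0003,-0.0015],
    [0.085,0.0185,-0.0002,0.0211,0,0,0],
    [0.085,0,0,0.0,0,0,0],
  ],
)

```text
t: 3.2
position: [0.5068, 0.3401, 0.1027]
orientation: [0.306, 0.854, -0.147, 0.395]
force: [0.1, -0.3, 0.3]
grip_width: 0.0851
grip_force: 0.0
```

```bash
python3 - <<'E'
from h import *
cup=np.array([.557,.3025,.055]);R=frame(-40,40);z=R.as_matrix()[:,2];plan(cup-z*.08,R);plan(cup+z*.013,R)
p,d=ctrl.read_camera("scene");cv2.imwrite("pics/s1.png",p[:,:,::-1])
E
```

```text
N 1 row -0.0038 0.0035 -0.0014 -0.0006 -0.0024 0.0105 | zmin 0.106 R1 zend
N 3 row -0.0013 0.0012 0.0305 -0.0002 -0.0008 0.0035 | zmin 0.047 R1 zend
```

View pics/s1.png

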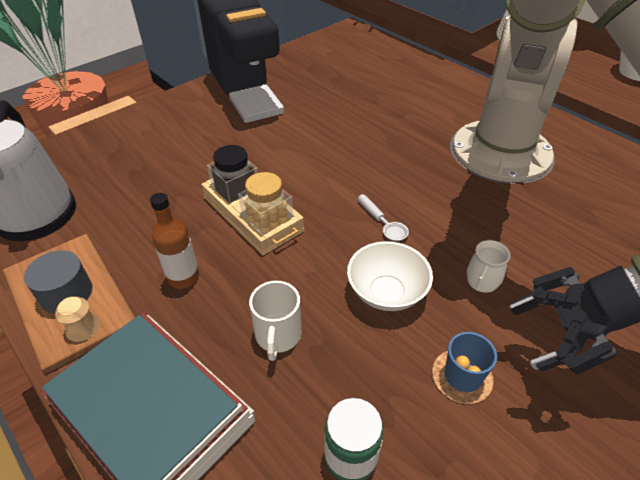

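The gripper (580,310) has its fingertips at (515,305) and (540,362), aimed to straddle the cup at (470,360). The way in is clear.

>>> crank_tcp(
  segments=[
    [0.085,-0.0038,0.0035,0,-0.0006,-0.0024,0.0105],
    [0.085,0,0,0.025,0,0,0],
    [0.085,0,0,0.025,0,0,0],
    [0.085,0,0,0,0,0,0],
  ],
)

```text
t: 3.65
position: [0.5439, 0.3154, 0.0776]
orientation: [0.314, 0.85, -0.143, 0.398]
force: [-0.2, -0.4, 0.6]
grip_width: 0.0851
grip_force: 0.0
```

```bash
python3 - <<'E'
from h import *
cup=np.array([.557,.3025,.055]);R=frame(-40,40);z=R.as_matrix()[:,2];plan(cup+z*.013,R)
E
```

```text
N 1 row 0.0055 -0.0015 0.0415 -0.0009 0.0007 -0.0092 | zmin 0.047 R1 zend
```

>>> crank_tcp(
  segments=[
    [0.085,0.0035,-0.0015,0.02,-0.0009,0.0007,-0.009],
    [0.085,0.002,0,0.0215,0,0,0],
    [0.085,0,0,0,0,0,0],
  ],
)

```text
t: 3.95
position: [0.5639, 0.2952, 0.0442]
orientation: [0.309, 0.852, -0.146, 0.396]
force: [0.9, 0.2, 0.5]
grip_width: 0.0851
grip_force: 0.0
```

```bash
python3 - <<'E'
from h import *
cup=np.array([.557,.3025,.055]);R=frame(-40,40);z=R.as_matrix()[:,2];plan(cup+z*.013,R)
E
```

```text
N 1 row -0.0018 0.0011 -0.0016 -0.0017 -0.0011 0.0027 | zmin 0.047 R1 zend
```

Close, with gentle force.

>>> crank_tcp(
  segments=[
    [0.085,-0.0018,0.0011,-0.0016,-0.0017,-0.0011,0.0027],
    [0.05,0,0,0,0,0,0],
    [0.05,0,0,0,0,0,0],
    [0.05,0,0,0,0,0,0],
    [0.05,0,0,0,0,0,0],
    [0.05,0,0,0,0,0,0],
    [0.05,0,0,0,0,0,0],
  ],
  force=40,
)

```text
t: 4.65
position: [0.563, 0.3005, 0.0498]
orientation: [0.309, 0.852, -0.142, 0.398]
force: [-3.7, 0.0, 6.0]
grip_width: 0.069
grip_force: 43.6
```

```bash
python3 - <<'E'
from h import *
s=ctrl.sense();print(s["position"],s["joint_pos"].round(2),s["force"],s["ft_torque"])
p,d=ctrl.read_camera("scene");cv2.imwrite("pics/s2.png",cv2.resize(p[260:440,380:620,::-1],None,fx=2.5,fy=2.5))
E
```

```text
[0.56298584 0.30049858 0.04980848] [-0.41  0.81 -0.77  1.72  1.38  1.51 -0.86] [-3.71498902  0.01641083  6.02077324] [-0.01540298  0.33955879 -0.29690807]
```

View pics/s2.png

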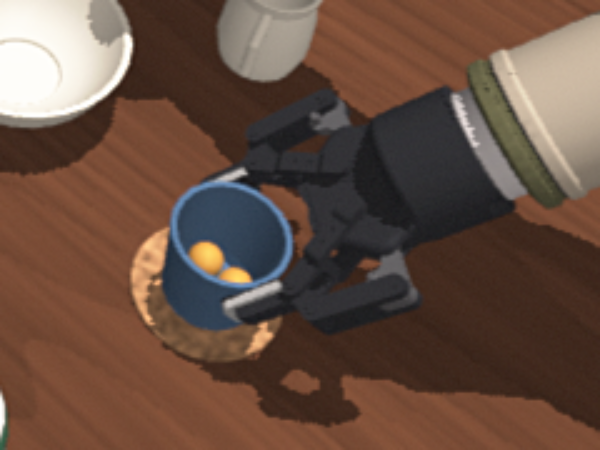

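The cup is gripped, still upright on the coaster, and two toffees are visible inside at (205,258) and (235,280) in the crop. Next I lift it and plan the pour.

```bash
python3 - <<'E'
from h import *; from ik import *
s=ctrl.sense();np.savez("grasp.npz",p=s["position"],q=s["orientation"])
R=Ro.from_quat(s["orientation"]);p=s["position"];print(R.inv().apply([0,0,1]))
up=p+[0,0,.13];plan(up,R)
uL=R.inv().apply([0,0,1]);g=R.inv().apply(np.array([.557,.3025,.057])-p);print("g",g)
q=s["joint_pos"]
for th in(-130,-145):
  Rf=frame(-40,15,th);u=Rf.apply(uL);dn=np.array([0,0,-1])+u*u[2];dn/=np.linalg.norm(dn)
  G=np.array([.5207,.1047,.115])-.02*u-.036*dn;t=G-Rf.apply(g)
  a=ik(t,Rf,q-[0,0,0,0,0,0,np.radians(th)]);print(th,u.round(2),"tcp",t.round(3),a[0].round(2),a[1:])
pre=np.array([.53,.13,.21]);Rp=frame(-40,20,-40)   # halfway tilt
print("tilt pre",np.degrees(np.arccos(Rp.apply(uL)[2])));plan(pre,Rp,up,R)
Rf=frame(-40,15,-145);plan(t,Rf,pre,Rp)
E
```

```text
[-0.76524578  0.00457053 -0.64372199]
N 3 row -0.0332 0.0002 -0.0279 0.0 0.0 0.0 | zmin 0.093 R1 zend
g [-0.001769   -0.00224381 -0.00914636]
-130 [-0.2   0.93 -0.31] tcp [0.527 0.089 0.153] [-0.34  0.58 -0.67  2.2   1.57  1.66  1.15] (np.float64(1.513311008982475e-07), np.float64(7.623602329884808e-07))
-145 [-0.32  0.84 -0.44] tcp [0.526 0.095 0.154] [-0.35  0.58 -0.67  2.19  1.56  1.67  1.42] (np.float64(1.47774920634762e-07), np.float64(7.411223320372369e-07))
tilt pre 39.80169962915374
N 6 row -0.0041 -0.028 0.0103 0.0214 -0.0556 -0.1154 | zmin 0.176 R1 zend
N 14 row 0.0025 0.0039 0.0026 0.0072 0.0003 -0.1308 | zmin 0.154 R1 zend
```

>>> crank_tcp(
  segments=[
    [0.05,-0.025,0.0002,-0.021,0,0,0],
    [0.05,-0.0373,0.0002,-0.0314,0,0,0],
    [0.05,-0.0373,0.0002,-0.0314,0,0,0],
    [0.05,0,0,0,0,0,0],
  ],
  force=50,
)

```text
t: 5.1
position: [0.5644, 0.3027, 0.1862]
orientation: [0.311, 0.851, -0.137, 0.399]
force: [-0.4, 1.2, -0.9]
grip_width: 0.0684
grip_force: 56.3
```

```bash
python3 - <<'E'
from h import *
s=ctrl.sense();print(s["joint_pos"].round(2))
plan([.528,.095,.2],frame(-40,20,-40),N=8)
p,d=ctrl.read_camera("scene");cv2.imwrite("pics/s3.png",p[:,:,::-1])
E
```

```text
[-0.36  0.62 -0.85  1.65  1.26  1.59 -0.66]
N 8 row -0.0013 -0.0246 0.0112 0.0166 -0.0415 -0.0876 | zmin 0.174 R1 zend
```

>>> crank_tcp(
  segments=[
    [0.05,-0.0013,-0.0246,0.0112,0.0166,-0.0415,-0.0876],
    [0.05,-0.0013,-0.0246,0.0112,0.0166,-0.0415,-0.0876],
    [0.05,-0.0013,-0.0246,0.0112,0.0166,-0.0415,-0.0876],
    [0.05,-0.0013,-0.0246,0.0112,0.0166,-0.0415,-0.0876],
    [0.05,-0.0013,-0.0246,0.0112,0.0166,-0.0415,-0.0876],
    [0.05,-0.0013,-0.0246,0.0112,0.0166,-0.0415,-0.0876],
    [0.05,-0.0013,-0.0246,0.0112,0.0166,-0.0415,-0.0876],
    [0.05,-0.0013,-0.0246,0.0112,0.0166,-0.0415,-0.0876],
    [0.05,0,0,0,0,0,0],
    [0.05,0,0,0,0,0,0],
  ],
)

```text
t: 6.15
position: [0.5265, 0.092, 0.1933]
orientation: [-0.003, 0.82, -0.372, 0.436]
force: [0.8, 0.3, -1.4]
grip_width: 0.068
grip_force: 57.0
```

```bash
python3 - <<'E'
from h import *
s=ctrl.sense();print(s["joint_pos"].round(2))
plan([.526,.095,.154],frame(-40,15,-145),N=18)
p,d=ctrl.read_camera("scene");cv2.imwrite("pics/s4.png",p[140:460,300:620,::-1])
E
```

```text
[-0.21  0.43 -0.79  2.18  1.47  1.58 -0.23]
N 18 row -0.0001 0.0024 0.0005 0.0057 -0.0001 -0.1012 | zmin 0.154 R1 zend
```

View pics/s4.png

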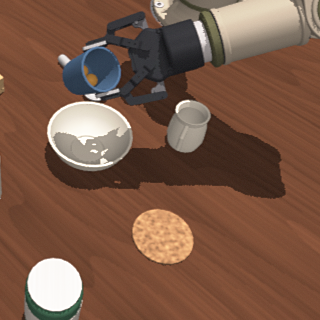

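The cup, tilted 40° at (92,72) in the crop, hangs over the bowl (90,135) with the toffees inside. I pour now.

>>> crank_tcp(
  segments=[
    [0.05,0,0.0024,0.0005,0.0057,0,-0.1012],
    [0.05,0,0.0024,0.0005,0.0057,0,-0.1012],
    [0.05,0,0.0024,0.0005,0.0057,0,-0.1012],
    [0.05,0,0.0024,0.0005,0.0057,0,-0.1012],
    [0.05,0,0.0024,0.0005,0.0057,0,-0.1012],
    [0.05,0,0.0024,0.0005,0.0057,0,-0.1012],
    [0.05,0,0.0024,0.0005,0.0057,0,-0.1012],
    [0.05,0,0.0024,0.0005,0.0057,0,-0.1012],
    [0.05,0,0.0024,0.0005,0.0057,0,-0.1012],
  ],
)

```text
t: 7.1
position: [0.5316, 0.1019, 0.1741]
orientation: [-0.354, 0.725, -0.546, 0.227]
force: [-0.4, 0.2, -1.8]
grip_width: 0.0682
grip_force: 57.0
```

>>> crank_tcp(
  segments=[
    [0.05,0,0.0024,0.0005,0.0057,0,-0.1012],
    [0.05,0,0.0024,0.0005,0.0057,0,-0.1012],
    [0.05,0,0.0024,0.0005,0.0057,0,-0.1012],
    [0.05,0,0.0024,0.0005,0.0057,0,-0.1012],
    [0.05,0,0.0024,0.0005,0.0057,0,-0.1012],
    [0.05,0,0.0024,0.0005,0.0057,0,-0.1012],
    [0.05,0,0.0024,0.0005,0.0057,0,-0.1012],
    [0.05,0,0.0024,0.0005,0.0057,0,-0.1012],
    [0.05,0,0.0024,0.0005,0.0057,0,-0.1012],
    [0.05,0,0,0,0,0,0],
  ],
)

```text
t: 8.1
position: [0.5246, 0.0951, 0.1548]
orientation: [0.63, -0.482, 0.608, 0.027]
force: [-0.0, 0.1, -2.0]
grip_width: 0.068
grip_force: 57.0
```

>>> crank_tcp(
  segments=[
    [0.05,0,0,0,0,0,0],
    [0.05,0,0,0,0,0,0],
    [0.05,0,0,0,0,0,0],
    [0.05,0,0,0,0,0,0],
    [0.05,0,0,0,0,0,0],
  ],
)

```text
t: 8.6
position: [0.5247, 0.094, 0.1558]
orientation: [0.629, -0.483, 0.609, 0.027]
force: [0.8, -0.6, -2.6]
grip_width: 0.0682
grip_force: 57.0
```

```bash
python3 - <<'E'
from h import *
s=ctrl.sense();print(s["joint_pos"].round(2))
R=Ro.from_quat(s["orientation"]);print(R.apply([-.765,.0046,-.6437]))
p,d=ctrl.read_camera("scene");cv2.imwrite("pics/s5.png",p[140:460,300:620,::-1])
E
```

```text
[-0.31  0.58 -0.71  2.19  1.57  1.69  1.43]
[-0.32059427  0.83752442 -0.44200453]
```

View pics/s5.png

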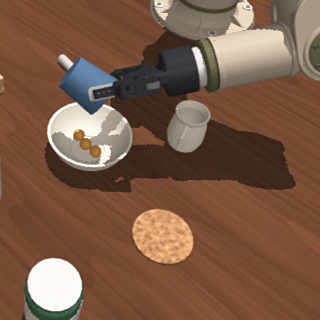

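All three toffees lie in the bowl, at (78,134), (86,144) and (95,151) in the crop, and the cup's mouth points down. Next I bring the cup back upright above the coaster.

```bash
python3 - <<'E'
from h import *; from ik import *
im=cv2.imread("pics/s5.png")[:,:,::-1].copy()
c=blob(im,(5,50,120),(22,200,255),(120,195,205,275))[:,0];X=np.array([ray("scene",u+300,v+140,.005) for u,v in cv2.convexHull(c)[:,0]]);print(cv2.minEnclosingCircle(X[:,:2].astype(np.float32)),circ(X))
g=np.load("grasp.npz");R=Ro.from_quat(g["q"]);p=g["p"]
Rm=frame(-40,25,-40);m=np.array([.545,.17,.22])
plan(m,Rm,N=14); s=ctrl.sense()
plan(p+[.0015,.001,.1],R,m,Rm)
E
```

```text
((0.5581098198890686, 0.29554271697998047), 0.08787532150745392) (array([0.56077797, 0.29584543]), np.float64(0.07755907814231203))
N 14 row -0.0053 -0.0047 -0.0041 -0.0145 -0.0007 0.1305 | zmin 0.155 R1 zend
N 6 row 0.0075 0.0241 -0.0044 -0.0163 0.0417 0.1159 | zmin 0.15 R1 zend
```

>>> crank_tcp(
  segments=[
    [0.05,-0.0053,-0.0047,-0.0041,-0.0145,0,0.1305],
    [0.05,-0.0053,-0.0047,-0.0041,-0.0145,0,0.1305],
    [0.05,-0.0053,-0.0047,-0.0041,-0.0145,0,0.1305],
    [0.05,-0.0053,-0.0047,-0.0041,-0.0145,0,0.1305],
    [0.05,-0.0053,-0.0047,-0.0041,-0.0145,0,0.1305],
    [0.05,-0.0053,-0.0047,-0.0041,-0.0145,0,0.1305],
    [0.05,-0.0053,-0.0047,-0.0041,-0.0145,0,0.1305],
    [0.05,-0.0053,-0.0047,-0.0041,-0.0145,0,0.1305],
    [0.05,-0.0053,-0.0047,-0.0041,-0.0145,0,0.1305],
    [0.05,-0.0053,-0.0047,-0.0041,-0.0145,0,0.1305],
  ],
)

```text
t: 9.65
position: [0.5429, 0.1613, 0.1893]
orientation: [-0.202, 0.806, -0.465, 0.306]
force: [-0.3, -0.5, -0.9]
grip_width: 0.0682
grip_force: 57.0
```

>>> crank_tcp(
  segments=[
    [0.05,-0.0053,-0.0047,-0.0041,-0.0145,0,0.1305],
    [0.05,-0.0053,-0.0047,-0.0041,-0.0145,0,0.1305],
    [0.05,-0.0053,-0.0047,-0.0041,-0.0145,0,0.1305],
    [0.05,-0.0053,-0.0047,-0.0041,-0.0145,0,0.1305],
    [0.05,0,0,0,0,0,0],
  ],
)

```text
t: 10.15
position: [0.5455, 0.1707, 0.2216]
orientation: [0.004, 0.843, -0.347, 0.411]
force: [-0.5, 0.5, -2.2]
grip_width: 0.0683
grip_force: 57.0
```

```bash
python3 - <<'E'
from h import *
g=np.load("grasp.npz");R=Ro.from_quat(g["q"]);p=g["p"];s=ctrl.sense();print(s["joint_pos"].round(2))
plan(p+[.0015,.001,.1],R,N=8)
p,d=ctrl.read_camera("scene");np.savez("pics/sc6.npz",p=p,d=d);P=cloud("scene",d)
h=cv2.cvtColor(p,cv2.COLOR_RGB2HSV);print(h[375,463],h[380,520])
q=P[340:420,420:510];hh=h[340:420,420:510];m=(q[...,2]>.003)&(q[...,2]<.012)&(hh[...,2]>150);k=q[m]
print(m.sum(),cv2.minEnclosingCircle(cv2.convexHull(k[:,:2].astype(np.float32))),np.median(k,0))
E
```

```text
[-0.27  0.45 -0.82  1.97  1.38  1.61 -0.09]
N 8 row 0.0061 0.018 -0.0032 -0.0131 0.031 0.0863 | zmin 0.15 R1 zend
[ 13 123 224] [ 10 144 119]
1654 ((0.5590983033180237, 0.30246374011039734), 0.04789789766073227) [0.56773741 0.3118456  0.00445649]
```

>>> crank_tcp(
  segments=[
    [0.05,0.0061,0.018,-0.0032,-0.0131,0.031,0.0863],
    [0.05,0.0061,0.018,-0.0032,-0.0131,0.031,0.0863],
    [0.05,0.0061,0.018,-0.0032,-0.0131,0.031,0.0863],
    [0.05,0.0061,0.018,-0.0032,-0.0131,0.031,0.0863],
    [0.05,0.0061,0.018,-0.0032,-0.0131,0.031,0.0863],
    [0.05,0.0061,0.018,-0.0032,-0.0131,0.031,0.0863],
    [0.05,0.0061,0.018,-0.0032,-0.0131,0.031,0.0863],
    [0.05,0.0061,0.018,-0.0032,-0.0131,0.031,0.0863],
    [0.05,0,0,0,0,0,0],
    [0.05,0,0,0,0,0,0],
  ],
)

```text
t: 11.2
position: [0.5636, 0.3011, 0.1472]
orientation: [0.306, 0.853, -0.145, 0.396]
force: [0.3, 0.2, -2.1]
grip_width: 0.0682
grip_force: 57.1
```

```bash
python3 - <<'E'
from h import *
g=np.load("grasp.npz");R=Ro.from_quat(g["q"]);p=g["p"]
plan(p+[.0015,0,.015],R,N=3)
E
```

```text
N 3 row 0.0208 0.0001 0.0179 -0.0011 -0.0001 0.003 | zmin 0.065 R1 zend
```

>>> crank_tcp(
  segments=[
    [0.05,0.0208,0.0001,0.0179,-0.0011,0,0.003],
    [0.05,0.0208,0.0001,0.0179,-0.0011,0,0.003],
    [0.05,0.0208,0.0001,0.0179,-0.0011,0,0.003],
    [0.05,0,0,0,0,0,0],
    [0.05,0,0,0,0,0,0],
  ],
)

```text
t: 11.7
position: [0.5648, 0.301, 0.0659]
orientation: [0.31, 0.852, -0.141, 0.398]
force: [-0.6, -0.3, -0.6]
grip_width: 0.068
grip_force: 57.1
```

```bash
python3 - <<'E'
from h import *
g=np.load("grasp.npz");R=Ro.from_quat(g["q"]);p=g["p"]
plan(p+[.0015,0,.001],R,N=3)
E
```

```text
N 3 row 0.0039 -0.0002 0.0033 0.0002 0.0 -0.0007 | zmin 0.051 R1 zend
```

>>> crank_tcp(
  segments=[
    [0.05,0.0039,-0.0002,0.0033,0.0002,0,-0.0007],
    [0.05,0.0039,-0.0002,0.0033,0.0002,0,-0.0007],
    [0.05,0.0031,-0.0002,0.0026,0,0,-0.0007],
    [0.05,0,0,0,0,0,0],
    [0.05,0,0,0,0,0,0],
  ],
)

```text
t: 12.2
position: [0.5648, 0.3012, 0.0517]
orientation: [0.31, 0.852, -0.14, 0.398]
force: [0.6, 0.4, -2.8]
grip_width: 0.0687
grip_force: 57.1
```

>>> crank_tcp(
  segments=[
    [0.05,0.0008,0,0.0006,0,0,0],
    [0.05,0,0,0,0,0,0],
  ],
)

```text
t: 12.4
position: [0.5647, 0.3013, 0.0506]
orientation: [0.31, 0.852, -0.14, 0.398]
force: [0.2, -0.1, -1.6]
grip_width: 0.0679
grip_force: 57.1
```

>>> crank_tcp(
  segments=[
    [0.05,0.0008,0,0.0006,0,0,0],
    [0.05,0,0,0,0,0,0],
  ],
)

```text
t: 12.6
position: [0.5648, 0.3014, 0.0498]
orientation: [0.31, 0.852, -0.14, 0.398]
force: [-0.3, 0.1, -0.7]
grip_width: 0.0684
grip_force: 57.2
```

>>> crank_tcp(
  segments=[
    [0.05,0.0008,0,0.0006,0,0,0],
    [0.05,0,0,0,0,0,0],
  ],
)

```text
t: 12.8
position: [0.5648, 0.3013, 0.0497]
orientation: [0.31, 0.852, -0.14, 0.399]
force: [-3.1, -1.9, 5.5]
grip_width: 0.0684
grip_force: 57.3
```

>>> crank_tcp(
  segments=[
    [0.05,0.0008,0,0.0006,0,0,0],
    [0.05,0,0,0,0,0,0],
  ],
)

```text
t: 13.0
position: [0.5649, 0.3013, 0.0497]
orientation: [0.311, 0.851, -0.14, 0.399]
force: [-6.3, -2.0, 10.8]
grip_width: 0.0682
grip_force: 57.5
```

>>> crank_tcp(
  segments=[
    [0.05,-0.0008,0,-0.0006,0,0,0],
    [0.085,0,0,0,0,0,0],
    [0.085,0,0,0,0,0,0],
    [0.085,0,0,0,0,0,0],
    [0.085,0,0,0,0,0,0],
  ],
  force=20,
)

```text
t: 13.5
position: [0.5647, 0.3013, 0.0484]
orientation: [0.31, 0.852, -0.14, 0.398]
force: [-1.2, -0.4, -0.5]
grip_width: 0.085
grip_force: 0.0
```

```bash
python3 - <<'E'
from h import *
p,d=ctrl.read_camera("scene");cv2.imwrite("pics/s7.png",cv2.resize(p[260:440,380:620,::-1],None,fx=2.5,fy=2.5))
E
```

```text
(no output)
```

View pics/s7.png

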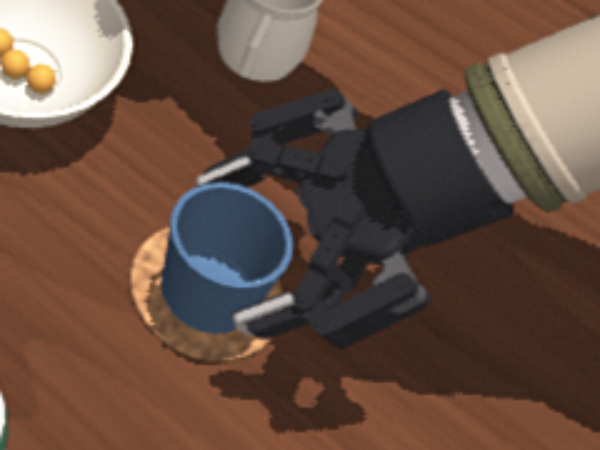

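The empty cup stands upright on the coaster, the fingers are clear of it on both sides, and the toffees are in the bowl. I back off and plan the lid.

>>> crank_tcp(
  segments=[
    [0.085,0,0,-0.01,0,0,0],
    [0.085,0,0,-0.03,0,0,0],
    [0.085,-0.015,0,-0.045,0,0,0],
    [0.085,-0.035,0,-0.03,0,0,0],
    [0.085,-0.035,0,-0.03,0,0,0],
    [0.085,-0.03,0,-0.03,0,0,0],
    [0.085,0,0,0,0,0,0],
  ],
  force=20,
)

```text
t: 14.25
position: [0.5172, 0.3414, 0.2565]
orientation: [0.312, 0.851, -0.136, 0.399]
force: [0.5, -0.4, 0.3]
grip_width: 0.085
grip_force: 0.0
```

```bash
python3 - <<'E'
from h import *; from ik import *
s=ctrl.sense();q=s["joint_pos"];print(q.round(2))
# refit lid centre from the present top view
p,d=ctrl.read_camera("top");np.savez("pics/top8.npz",p=p,d=d);P=cloud("top",d)[225:275,385:432].reshape(-1,3);P=P[(P[:,2]>.116)&(P[:,2]<.128)]
print(cv2.minEnclosingCircle(cv2.convexHull(P[:,:2].astype(np.float32))),np.median(P[:,2]))
L=np.array([.5813,-.1695,.108])
for psi in range(-180,180,20):   # frame(psi,90): y azimuth psi+90
    a=ik(L,frame(psi,90),q);R2=frame(psi+84,90);b=ik(L+[0,0,.03],R2,a[0])
    m=lambda x:np.minimum(x-lo,hi-x).min()
    if a[1]<.002 and b[1]<.002: print(psi,a[0].round(2),b[0].round(2),round(m(a[0]),2),round(m(b[0]),2))
E
```

```text
[-0.44  0.55 -0.89  1.57  1.18  1.71 -0.61]
((0.5813114047050476, -0.1693304479122162), 0.03435949981212616) 0.12134779701854467
-180 [ 0.55  0.47 -0.42  1.58  0.21  1.13 -1.49] [ 0.76  0.51 -0.73  1.54  0.35  1.23 -0.13] 0.72 0.76
-160 [ 0.61  0.49 -0.51  1.58  0.26  1.14 -1.18] [ 0.82  0.54 -0.83  1.54  0.41  1.24  0.18] 0.74 0.69
-140 [ 0.68  0.51 -0.61  1.58  0.31  1.15 -0.87] [ 0.89  0.58 -0.93  1.53  0.48  1.27  0.48] 0.75 0.59
-120 [ 0.76  0.54 -0.73  1.57  0.38  1.17 -0.57] [ 0.95  0.64 -1.05  1.53  0.57  1.3   0.77] 0.76 0.47
-100 [ 0.85  0.59 -0.87  1.57  0.48  1.2  -0.28] [ 1.01  0.72 -1.19  1.53  0.67  1.36  1.05] 0.65 0.33
-80 [ 0.94  0.67 -1.04  1.56  0.6   1.26 -0.02] [ 1.06  0.81 -1.33  1.53  0.79  1.43  1.33] 0.48 0.19
-60 [ 1.02  0.77 -1.2   1.56  0.73  1.33  0.25] [ 1.09  0.92 -1.45  1.53  0.91  1.51  1.61] 0.32 0.07
-40 [ 1.06  0.86 -1.33  1.56  0.84  1.39  0.53] [ 1.09  0.94 -1.48  1.52  0.94  1.52  1.95] 0.19 0.04
-20 [ 1.08  0.93 -1.42  1.56  0.93  1.46  0.84] [ 1.09  0.94 -1.48  1.52  0.94  1.52  2.3 ] 0.1 0.04
0 [ 1.09  0.99 -1.48  1.56  0.99  1.5   1.15] [ 1.09  0.94 -1.48  1.52  0.94  1.52  2.65] 0.04 0.04
140 [ 0.43  0.45 -0.26  1.59  0.13  1.12 -2.13] [ 0.64  0.47 -0.55  1.55  0.25  1.2  -0.76] 0.7 0.72
160 [ 0.49  0.46 -0.34  1.59  0.16  1.12 -1.81] [ 0.7   0.49 -0.63  1.54  0.3   1.21 -0.44] 0.71 0.74
```

```bash
python3 - <<'E'
from h import *
plan([.5813,-.1695,.22],frame(-120,90),N=19)
E
```

```text
N 19 row -0.0263 -0.003 0.0146 0.0325 0.0374 0.0684 | zmin 0.22 R1 zend
```

>>> crank_tcp(
  segments=[
    [0.085,-0.0263,-0.003,0.0146,0.0325,0.0374,0.0684],
    [0.085,-0.0263,-0.003,0.0146,0.0325,0.0374,0.0684],
    [0.085,-0.0263,-0.003,0.0146,0.0325,0.0374,0.0684],
    [0.085,-0.0263,-0.003,0.0146,0.0325,0.0374,0.0684],
    [0.085,-0.0263,-0.003,0.0146,0.0325,0.0374,0.0684],
    [0.085,-0.0263,-0.003,0.0146,0.0325,0.0374,0.0684],
    [0.085,-0.0263,-0.003,0.0146,0.0325,0.0374,0.0684],
    [0.085,-0.0263,-0.003,0.0146,0.0325,0.0374,0.0684],
    [0.085,-0.0263,-0.003,0.0146,0.0325,0.0374,0.0684],
    [0.085,-0.0263,-0.003,0.0146,0.0325,0.0374,0.0684],
  ],
)

```text
t: 15.3
position: [0.6392, 0.0745, 0.2946]
orientation: [0.655, 0.724, -0.074, 0.204]
force: [-0.1, -0.1, -1.0]
grip_width: 0.0847
grip_force: 0.0
```

```bash
python3 - <<'E'
from h import *
print(ctrl.sense()["joint_pos"].round(2));plan([.5813,-.1695,.22],frame(-120,90),N=9)
E
```

```text
[ 0.18  0.45 -0.83  1.36  0.76  1.54 -0.56]
N 9 row -0.0261 -0.0029 0.014 0.0319 0.0379 0.0681 | zmin 0.22 R1 zend
```

>>> crank_tcp(
  segments=[
    [0.085,-0.0261,-0.0029,0.014,0.0319,0.0379,0.0681],
    [0.085,-0.0261,-0.0029,0.014,0.0319,0.0379,0.0681],
    [0.085,-0.0261,-0.0029,0.014,0.0319,0.0379,0.0681],
    [0.085,-0.0261,-0.0029,0.014,0.0319,0.0379,0.0681],
    [0.085,-0.0261,-0.0029,0.014,0.0319,0.0379,0.0681],
    [0.085,-0.0261,-0.0029,0.014,0.0319,0.0379,0.0681],
    [0.085,-0.0261,-0.0029,0.014,0.0319,0.0379,0.0681],
    [0.085,-0.0261,-0.0029,0.014,0.0319,0.0379,0.0681],
    [0.085,-0.0261,-0.0029,0.014,0.0319,0.0379,0.0681],
    [0.085,0,0,0,0,0,0],
  ],
)

```text
t: 16.3
position: [0.5785, -0.1758, 0.2179]
orientation: [0.868, 0.496, -0.003, -0.001]
force: [-0.8, -0.7, -0.2]
grip_width: 0.0854
grip_force: 0.0
```

```bash
python3 - <<'E'
from h import *
print(ctrl.sense()["joint_pos"].round(2));plan([.5813,-.1695,.16],frame(-120,90),N=3)
E
```

```text
[ 0.77  0.45 -0.74  1.43  0.3   1.38 -0.51]
N 3 row 0.0023 -0.0002 0.0193 -0.0015 0.0013 -0.0032 | zmin 0.16 R1 zend
```

>>> crank_tcp(
  segments=[
    [0.085,0.0023,-0.0002,0.0193,-0.0015,0.0013,-0.0032],
    [0.085,0.0023,-0.0002,0.0193,-0.0015,0.0013,-0.0032],
    [0.085,0.0023,-0.0002,0.0193,-0.0015,0.0013,-0.0032],
    [0.085,0,0,0,0,0,0],
    [0.085,0,0,0,0,0,0],
  ],
)

```text
t: 16.8
position: [0.5848, -0.1621, 0.1637]
orientation: [0.863, 0.506, 0.003, 0.001]
force: [0.4, -1.3, 0.5]
grip_width: 0.0852
grip_force: 0.0
```

```bash
python3 - <<'E'
from h import *
plan([.5813,-.1695,.108],frame(-120,90),N=3)
R=Ro.from_quat(ctrl.sense()["orientation"]).as_matrix();print(R.round(3))
E
```

```text
N 3 row -0.0028 0.0001 0.0185 0.0016 -0.001 0.0044 | zmin 0.108 R1 zend
[[ 0.489  0.872  0.006]
 [ 0.872 -0.489  0.   ]
 [ 0.003  0.005 -1.   ]]
```

>>> crank_tcp(
  segments=[
    [0.085,-0.0084,0.0003,0.018,0.0048,-0.003,0.013],
    [0.085,0,0,0.012,0,0,0],
    [0.085,0,0,0,0,0,0],
    [0.085,0,0,0,0,0,0],
    [0.085,0,0,0,0,0,0],
  ],
)

```text
t: 17.3
position: [0.5818, -0.1699, 0.1346]
orientation: [0.866, 0.5, 0.001, 0.001]
force: [0.4, 0.4, -0.1]
grip_width: 0.0854
grip_force: 0.0
```

```bash
python3 - <<'E'
from h import *
plan([.5813,-.1695,.108],frame(-120,90),N=1);s=ctrl.sense();print(s["position"],s["qvel"].round(3))
E
```

```text
N 1 row 0.0001 -0.0007 0.0266 0.0026 -0.0007 -0.0004 | zmin 0.108 R1 zend
[ 0.58183652 -0.16992605  0.13457883] [-0.    -0.003  0.    -0.003  0.001 -0.001 -0.001]
```

>>> crank_tcp(
  segments=[
    [0.085,0,-0.0006,0.012,0.0026,-0.0007,0],
    [0.085,0,0,0.0105,0,0,0],
    [0.085,0,0,0.0036,0,0,0],
    [0.085,0,0,0,0,0,0],
    [0.085,0,0,0,0,0,0],
  ],
)

```text
t: 17.8
position: [0.581, -0.1698, 0.1078]
orientation: [0.866, 0.5, -0.0, -0.0]
force: [-0.5, -0.4, 0.3]
grip_width: 0.0848
grip_force: 0.0
```

```bash
python3 - <<'E'
from h import *
plan([.5813,-.1695,.108],frame(-120,90),N=1)
p,d=ctrl.read_camera("scene");cv2.imwrite("pics/s9.png",cv2.resize(p[80:270,140:380,::-1],None,fx=3,fy=3))
E
```

```text
N 1 row 0.0004 0.0001 -0.0002 -0.0009 0.0004 -0.0006 | zmin 0.108 R1 zend
```

View pics/s9.png

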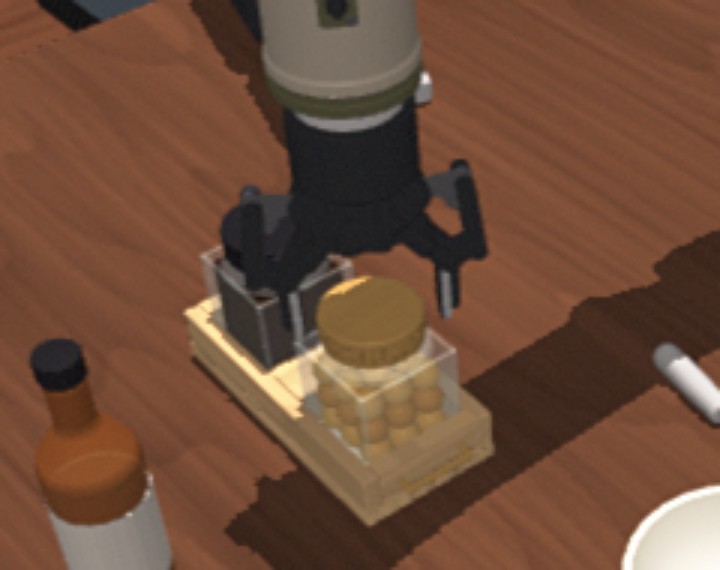

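The fingertips at (290,320) and (447,312) straddle the brass lid at (372,318) and are clear of the black-lidded jar. I close on it.

>>> crank_tcp(
  segments=[
    [0.05,0,0,0,0,0,0],
    [0.05,0,0,0,0,0,0],
    [0.05,0,0,0,0,0,0],
    [0.05,0,0,0,0,0,0],
    [0.05,0,0,0,0,0,0],
    [0.05,0,0,0,0,0,0],
  ],
  force=85,
)

```text
t: 18.45
position: [0.5817, -0.1701, 0.1093]
orientation: [0.866, 0.5, 0.0, 0.001]
force: [-1.5, -0.8, 5.5]
grip_width: 0.0657
grip_force: 92.6
```

```bash
python3 -c "
from bench import ctrl;s=ctrl.sense();print(s['ft_torque'],s['joint_pos'].round(2))"
```

```text
[ 0.03865939  0.34920792 -0.0508662 ] [ 0.75  0.53 -0.71  1.57  0.37  1.17 -0.56]
```

>>> crank_tcp(
  segments=[
    [0.05,0,0,0,0,0,-0.05],
    [0.05,0,0,-0.0002,0,0,-0.08],
    [0.05,0,0,-0.0002,0,0,-0.08],
    [0.05,0,0,-0.0002,0,0,-0.08],
    [0.05,0,0,-0.0002,0,0,-0.08],
    [0.05,0,0,0,0,0,0],
  ],
)

```text
t: 19.05
position: [0.5818, -0.1706, 0.1102]
orientation: [0.759, 0.651, 0.0, 0.001]
force: [-0.1, -1.2, 7.0]
grip_width: 0.0658
grip_force: 92.6
```

```bash
python3 - <<'E'
from h import *
s=ctrl.sense();print(s['ft_torque'],s['joint_pos'].round(2));R=Ro.from_quat(s["orientation"]);M=R.as_matrix();print(M[:,2],"turn",np.degrees(np.arctan2(M[1,1],M[0,1]))+30)
E
```

```text
[-0.19632999  0.33545773  0.22257571] [ 0.8   0.56 -0.78  1.57  0.41  1.19 -0.22]
[ 0.00151728 -0.00125712 -0.99999806] turn 21.26775549914619
```

>>> crank_tcp(
  segments=[
    [0.05,0,0,-0.0004,0,0,-0.1],
    [0.05,0,0,-0.0003,0,0,-0.1],
    [0.05,0,0,-0.0003,0,0,-0.1],
    [0.05,0,0,-0.0003,0,0,-0.1],
    [0.05,0,0,-0.0003,0,0,-0.1],
    [0.05,0,0,-0.0003,0,0,-0.1],
    [0.05,0,0,-0.0003,0,0,-0.1],
    [0.05,0,0,-0.0003,0,0,-0.1],
    [0.05,0,0,0,0,0,0],
  ],
)

```text
t: 19.95
position: [0.581, -0.1701, 0.1113]
orientation: [0.446, 0.895, -0.0, -0.0]
force: [0.5, 0.2, -0.0]
grip_width: 0.0657
grip_force: 93.9
```

```bash
python3 - <<'E'
from h import *
s=ctrl.sense();print(s['ft_torque'],s['joint_pos'].round(2));R=Ro.from_quat(s["orientation"]);M=R.as_matrix();print(M[:,2],"turn",np.degrees(np.arctan2(M[1,1],M[0,1]))+30)
E
```

```text
[-0.08546711 -0.01910969  0.00097422] [ 0.9   0.62 -0.95  1.56  0.52  1.23  0.51]
[-5.94850711e-04  4.49796527e-05 -9.99999822e-01] turn 67.07008713813582
```

>>> crank_tcp(
  segments=[
    [0.05,0,0,0,0,0,-0.08],
    [0.05,0,0,0,0,0,-0.08],
    [0.05,0,0,0,0,0,-0.08],
    [0.05,0,0,0,0,0,0],
    [0.05,0,0,-0.002,0,0,0],
    [0.05,0,0,-0.002,0,0,0],
    [0.05,0,0,0,0,0,0],
  ],
)

```text
t: 20.65
position: [0.5812, -0.1698, 0.1157]
orientation: [0.337, 0.942, -0.0, -0.0]
force: [1.2, 0.4, -0.2]
grip_width: 0.0656
grip_force: 93.9
```

```bash
python3 - <<'E'
from h import *
s=ctrl.sense();print(s['ft_torque'],s['joint_pos'].round(2));R=Ro.from_quat(s["orientation"]);M=R.as_matrix();print(M[:,2],"turn",np.degrees(np.arctan2(M[1,1],M[0,1]))+30)
E
```

```text
[0.01083716 0.03785816 0.03014796] [ 0.92  0.64 -1.    1.56  0.55  1.25  0.72]
[-2.78379220e-04 -3.27176936e-04 -9.99999908e-01] turn 80.6546133762125
```

>>> crank_tcp(
  segments=[
    [0.05,0,0,-0.004,0,0,0],
    [0.05,0,0,-0.005,0,0,0],
    [0.05,0,0,-0.005,0,0,0],
    [0.05,0,0,-0.005,0,0,0],
    [0.05,0,0,-0.004,0,0,0],
    [0.05,0,0,-0.0025,0,0,0],
    [0.05,0,0,0,0,0,0],
    [0.05,0,0,0,0,0,0],
    [0.05,0,0,0,0,0,0],
  ],
)

```text
t: 21.55
position: [0.5808, -0.1699, 0.1404]
orientation: [0.336, 0.942, -0.0, -0.001]
force: [-0.1, -0.1, -1.0]
grip_width: 0.0657
grip_force: 93.9
```

```bash
python3 - <<'E'
from h import *
s=ctrl.sense();print(s['joint_pos'].round(2),Ro.from_quat(s["orientation"]).as_matrix()[:,2])
for n in("scene","top"):
    p,d=ctrl.read_camera(n);np.savez(f"pics/{n}10.npz",p=p,d=d)
    if n=="scene": cv2.imwrite("pics/s10.png",p[:,:,::-1])
E
```

```text
[ 0.93  0.61 -1.01  1.53  0.53  1.3   0.74] [-1.31666607e-03  1.72029226e-05 -9.99999133e-01]
```

View pics/s10.png

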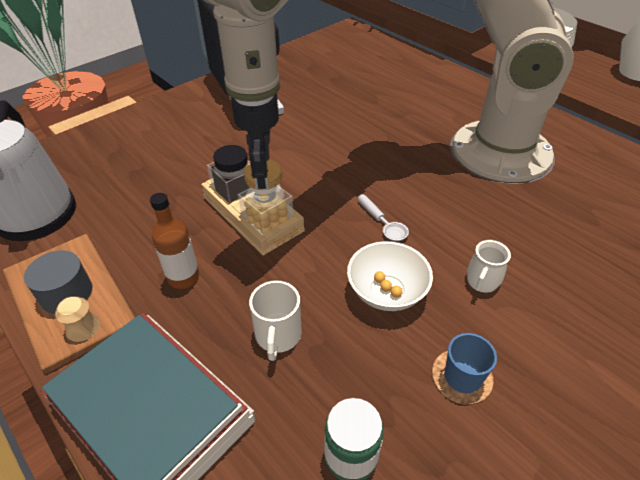

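The lid is held level at (263,176), above the jar, which still sits in its stand at (267,210). The measured load is about the lid's weight, so the jar wasn't lifted. The cup is upright on its coaster, the three toffees are in the bowl, and nothing else has moved.

```bash
python3 -c "
from bench import ctrl;print(ctrl.sign_off())"
```

```text
the job is handed in; nothing more can be done
None
```

The job is done and handed in at about 22 s: the three toffees are in the white bowl, the empty cup stands upright on its coaster, and the brass lid, turned about 80° counter-clockwise, is held level about 11 mm above the jar's mouth.

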